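# Load the truffle loader and hold its slide open at the mark

## Task

Take the three ball-shaped truffles from the board and put one in each well of the loader, with its slide shut; leave the oblong chocolate bars and everything else on the counter where they are. Then take the slide's upright tab and pull it out until it is in line with the two pins, so that all three truffles drop into the cups of the tin below. Finish while still holding the slide there against its spring: do not let go of it.

Things in the scene. Friction and masses are not known exactly. Their poses are not given: they have to be found in the camera images.
- loader: the truffle loader, fixed; origin on the counter under its middle, x away from the pull tab, y along the row of wells. A 76 (x) by 200 (y) by 14 mm aluminium plate on wooden cheeks, top face 60 mm up, centred at x = +30 mm, front face at x = -8 mm, has three round wells; under it run a steel slide and, below, a tin with three cups. Two low rails run forward from it
- board: wooden supply board, 125 (x) by 180 (y) by 20 mm, fixed; origin under its centre. Five small dimples at (x, y) mm (-32, 62), (-32, 0), (-32, -62), (32, 31), (32, -31) each carry one chocolate, in any order
- slide (a joint): how far the slide is drawn out, m, along the loader's -x: 0 shut (start), 0.040 at the mark, 0.056 at the stop. A spring pulls it back with 3 N when shut, 9 N at the mark; nothing latches it. Shut, it is the floor of the wells; at about 0.031 to 0.034 its slot comes under them and the truffles fall through
- slide_tab (a point): middle of the top edge of the slide's upright wooden pull tab, 98 mm above the counter. The tab is 12 mm thick along the loader's x, 50 mm wide along its y, and rises 54 mm from the slide's flat tongue (top 44 mm up). Shut, it stands 40 mm short of the mark, with 56 mm free between it and the plate's front face. Moves with the slide
- mark (a point): point midway between the two mark pins, 60 mm up, 110 mm from the loader's origin along its -x; the middle of the tab's thickness comes over it at the mark. The pins are 8 mm thick, upright, tops 61 mm up, on the two low rails (tops 40 mm up, at y = +-44 mm, reaching to x = -127 mm)
- truffle_0_center (a point): centre of a chocolate truffle: a ball of 28 mm diameter, 13 to 25 g. Starts in a dimple of the board, centre 32 mm above the counter; resting in a well its centre is 58 mm up, in a cup 17 mm
- truffle_0: the same truffle as a body (origin on its surface, turns as it rolls; use the centre)
- well_0 (a point): centre of a well's mouth in the top face of the loader's plate (60 mm above the counter); round, 35 mm across, 56 mm apart, floor (the shut slide) 16 mm below the mouth
- cup_0 (a point): centre of the inner floor of the tin's cup right under that well; cups 56 by 53 mm inside, 29 mm deep
- truffle_1_center (a point): centre of a chocolate truffle: a ball of 28 mm diameter, 13 to 25 g. Starts in a dimple of the board, centre 32 mm above the counter; resting in a well its centre is 58 mm up, in a cup 17 mm
- truffle_1: the same truffle as a body (origin on its surface, turns as it rolls; use the centre)
- well_1 (a point): centre of a well's mouth in the top face of the loader's plate (60 mm above the counter); round, 35 mm across, 56 mm apart, floor (the shut slide) 16 mm below the mouth
- cup_1 (a point): centre of the inner floor of the tin's cup right under that well; cups 56 by 53 mm inside, 29 mm deep
- truffle_2_center (a point): centre of a chocolate truffle: a ball of 28 mm diameter, 13 to 25 g. Starts in a dimple of the board, centre 32 mm above the counter; resting in a well its centre is 58 mm up, in a cup 17 mm
- truffle_2: the same truffle as a body (origin on its surface, turns as it rolls; use the centre)
- well_2 (a point): centre of a well's mouth in the top face of the loader's plate (60 mm above the counter); round, 35 mm across, 56 mm apart, floor (the shut slide) 16 mm below the mouth
- cup_2 (a point): centre of the inner floor of the tin's cup right under that well; cups 56 by 53 mm inside, 29 mm deep
- bar_0: a flat oblong chocolate bar, 18 (x) by 44 (y) by 14 mm, lying on the board over a dimple, long side roughly along the board's y; origin at the centre of its underside. Not part of the job
- bar_1: a flat oblong chocolate bar, 18 (x) by 44 (y) by 14 mm, lying on the board over a dimple, long side roughly along the board's y; origin at the centre of its underside. Not part of the job
- shaker: white jar-shaped salt shaker, 40 mm across, 75 mm high, origin under it; bystander
- mug: white mug, 80 mm across, 90 mm high, origin under it; bystander
- bowl: blue bowl, 130 mm across, 55 mm high, origin under it; bystander
- spatula: spatula lying on the counter, origin under it; bystander
- spice: amber spice jar, 44 mm across, 90 mm high, origin under it; bystander

How it is judged:
On the way:
1. one truffle rests in each of the three wells, the slide shut (((horizontal distance between truffle_0_center and well_0 below 0.008 m and height (world z) of truffle_0_center between 0.05 and 0.065 m) or (horizontal distance between truffle_1_center and well_0 below 0.008 m and height (world z) of truffle_1_center between 0.05 and 0.065 m) or (horizontal distance between truffle_2_center and well_0 below 0.008 m and height (world z) of truffle_2_center between 0.05 and 0.065 m)) and ((horizontal distance between truffle_0_center and well_1 below 0.008 m and height (world z) of truffle_0_center between 0.05 and 0.065 m) or (horizontal distance between truffle_1_center and well_1 below 0.008 m and height (world z) of truffle_1_center between 0.05 and 0.065 m) or (horizontal distance between truffle_2_center and well_1 below 0.008 m and height (world z) of truffle_2_center between 0.05 and 0.065 m)) and ((horizontal distance between truffle_0_center and well_2 below 0.008 m and height (world z) of truffle_0_center between 0.05 and 0.065 m) or (horizontal distance between truffle_1_center and well_2 below 0.008 m and height (world z) of truffle_1_center between 0.05 and 0.065 m) or (horizontal distance between truffle_2_center and well_2 below 0.008 m and height (world z) of truffle_2_center between 0.05 and 0.065 m)) and linear speed of each of truffle_0, truffle_1, truffle_2 below 0.02 m/s and value of joint slide below 0.006 m), for 0.2 s.
At the end, for the whole second after the job is handed in: The slide is held still by the fingers (over 3 N on it) within 5 mm of the mark (0.035 to 0.045 m); one truffle rests in each of the three cups of the tin; the bars have moved less than 20 mm and the other bystanders less than 30 mm (value of joint slide between 0.035 and 0.045 m and velocity of joint slide between -0.01 and 0.01 m/s and contact force between the fingers and slide above 3 N and ((horizontal distance between truffle_0_center and cup_0 below 0.026 m and height (world z) of truffle_0_center between 0.005 and 0.028 m) or (horizontal distance between truffle_1_center and cup_0 below 0.026 m and height (world z) of truffle_1_center between 0.005 and 0.028 m) or (horizontal distance between truffle_2_center and cup_0 below 0.026 m and height (world z) of truffle_2_center between 0.005 and 0.028 m)) and ((horizontal distance between truffle_0_center and cup_1 below 0.026 m and height (world z) of truffle_0_center between 0.005 and 0.028 m) or (horizontal distance between truffle_1_center and cup_1 below 0.026 m and height (world z) of truffle_1_center between 0.005 and 0.028 m) or (horizontal distance between truffle_2_center and cup_1 below 0.026 m and height (world z) of truffle_2_center between 0.005 and 0.028 m)) and ((horizontal distance between truffle_0_center and cup_2 below 0.026 m and height (world z) of truffle_0_center between 0.005 and 0.028 m) or (horizontal distance between truffle_1_center and cup_2 below 0.026 m and height (world z) of truffle_1_center between 0.005 and 0.028 m) or (horizontal distance between truffle_2_center and cup_2 below 0.026 m and height (world z) of truffle_2_center between 0.005 and 0.028 m)) and linear speed of each of truffle_0, truffle_1, truffle_2 below 0.02 m/s and distance of each of bar_0, bar_1 from where it was at the start of the episode below 0.02 m and distance of each of shaker, mug, bowl, spatula, spice from where it was at the start of the episode below 0.03 m); the arm keeps its last pose, push and grip.
It fails at once if a chocolate bar is moved 20 mm or another bystander 30 mm (distance of any of bar_0, bar_1 from where it was at the start of the episode above 0.02 m or distance of any of shaker, mug, bowl, spatula, spice from where it was at the start of the episode above 0.03 m).
It also fails if it takes over 66 s, if anything falls off the work surface, if the arm or the gripper's body presses on something with over 40 N, if the wrist force passes 120 N, or if a joint passes its speed limit or range.

## Robot

A 6-joint arm with a two-finger parallel gripper is mounted at the origin on the work surface. World frame = base frame: x ahead of the robot, y to its left, z up, the work surface at z = 0. Lengths are in m, angles in rad, forces in N, time in s.
With the tool pointing down it reaches from about 0.275 to 1 m from the base axis. Payload 8.4 kg.
Tool frame: the origin (TCP) lies on the centre line of the jaws, within the pads' length; the fingertips stand 17 mm ahead of it and the grasp point (between the pads) lies 2 mm behind it (bot.tcp_to_tips is the z of the fingertips in the tool frame, in m); z points along the fingers, y is the line along which they close (so a half turn about z gives the same grasp; the last joint's range is limited). The gripper opens to 85 mm and grips with 20 to 120 N. Pads are 22 mm wide; open, the fingers measure 114 mm over their backs; the gripper's body (76 mm by 85 mm) begins 54 mm behind the grasp point. The pads swing forward as they close: fully open they stand 13 mm farther back than shut.
Start: joints at [-1.156, 0.353, 1.633, -0, 1.155, -0.002], TCP at [0.253, -0.571, 0.226] pointing down, gripper open.
Joint ranges: [-2.63, 2.63], [-0.92, 2.1], [0.06, 2.66], [-1.3, 4.44], [0, 2.69], [-3.02, 3.02]. Speed limits (rad/s): [2.22, 2.22, 2.79, 3.14, 3.14, 3.14].

## Interface

Orientations are given as a unit quaternion [x, y, z, w].
In Python, from workcell import bot, hand, kinematics, get_obs, vision, hand_in gives the robot as it stands. The module is installed in compiled form; this text tells all that it offers. Calls block until the motion is done:
- bot.reach(position, orientation): joint-space move of the TCP to a pose.
- bot.servo_line(position, ori=None, velocity=0.15): straight line of the TCP; ori=None keeps the orientation; velocity is the mean speed in m/s.
- bot.goto_joints(angles): joint-space move.
- hand.move_gripper(opening, strength=None): finger opening in m; strength is the grip in N (None keeps the last); returns when the fingers have stopped.
- bot.dwell(seconds).
- kinematics.solve_ik(position, orientation): joint angles nearest the present ones, or None.
- get_obs(): the state.
- vision.read_camera(name): name is "scene" or "top" or "wrist"; returns a dict with "frame" (420x560x3 uint8, red, green, blue), "intrinsics" (3x3 intrinsics, pixels), "view" (4x4, takes a point from world to camera coordinates). Camera axes: x right, y down, z forward; pixel columns grow to the right and rows downward; lengths in m; the calibration is good to about 2 mm. The wrist camera is an equidistant fisheye: a pixel r from the principal point sees the ray r / f radians off the axis. A picture is of the moment at which its call begins. There is no depth.
A pose or a line that the arm cannot do raises bot.IKError and nothing moves.
- hand_in(): hands the job in; it is judged then, once.
The state is a dict: "time_s": time; "joint_pos": joint angles; "joint_vel": joint speeds; "joint_efforts": joint torques, N m; "position": TCP position; "orientation": TCP orientation; "wrist_force": force on the tool from outside, world axes, zero at the start; "ft_torque": the same for the moment, N m; "gripper_width": finger opening in m; "grip_force": force on a finger pad.
Only numpy, scipy, OpenCV 4.12 (cv2) and the standard library are available. Lean on these libraries where they do the work, as an engineer would, in place of code of your own. Each camera call takes 0.05 s, during which the arm holds its last target. There are 200 camera calls.

## Working session

There is one attempt and no reset: what is moved stays moved. The work goes in short steps, each a Python script; the robot and the scene stay as the last script left them, time stands still between calls to the robot, and variables do not carry over. Pictures are saved under pics/ and viewed, at most 10 in all, crops included, and the job is handed in when it is done.

```bash
mkdir -p pics; cat > h.py <<'E'
import numpy as np, cv2
from workcell import bot, hand, kinematics, get_obs, vision, hand_in
def shot(name, out=None):
    c=vision.read_camera(name)
    if out: cv2.imwrite('pics/'+out, c['frame'][:,:,::-1])
    return c
def ray(c,u,v):
    K=np.array(c['intrinsics']);V=np.array(c['view'])
    d=np.array([(u-K[0,2])/K[0,0],(v-K[1,2])/K[1,1],1.])
    R=V[:3,:3]; return -R.T@V[:3,3], R.T@d
def onplane(c,u,v,z):
    o,d=ray(c,u,v); return o+d*(z-o[2])/d[2]
def proj(c,p):
    K=np.array(c['intrinsics']);V=np.array(c['view']); q=V[:3,:3]@p+V[:3,3]; q=K@q; return q[:2]/q[2]
E
python3 - <<'E'
from h import *
t=shot('top','top.png'); s=shot('scene','scene.png')
for c in (t,s): print(np.round(c['intrinsics'],1), np.round(ray(c,280,210),3))
o=get_obs(); print(o['orientation'],o['time_s'])
E
```

```text
[[409.3   0.  281.9]
 [  0.  409.3 208.7]
 [  0.    0.    1. ]] [[ 0.383  0.005  1.103]
 [ 0.175  0.035 -0.984]]
[[535.1   0.  273.9]
 [  0.  535.1 210.8]
 [  0.    0.    1. ]] [[ 1.357  0.073  1.348]
 [-0.533 -0.013 -0.846]]
[ 9.78368472e-01  2.06868901e-01 -1.26172897e-04 -6.11961721e-04] 0.1
```

View pics/top.png

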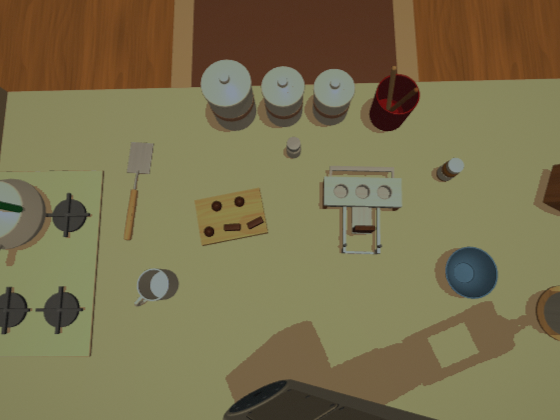

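View pics/scene.png

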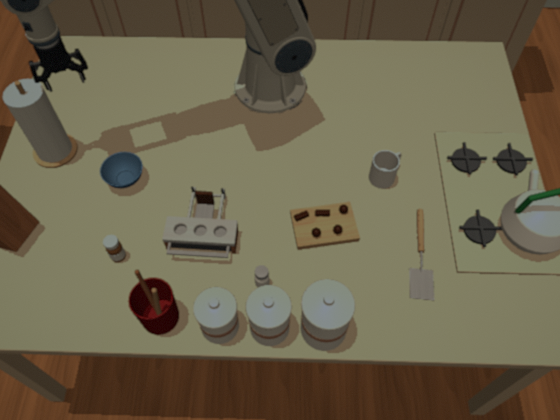

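The top view shows truffles near (217,206), (239,202) and (209,231), bars near (232,227) and (256,223), wells near (341,191), (362,192) and (384,192), and the tab near (363,229). In the scene view the truffles are near (316,232), (338,229) and (344,209).

```bash
python3 - <<'E'
from h import *
t=shot('top'); s=shot('scene')
def blobs(c,x0,y0,x1,y1,f=4):
    g=cv2.resize(c['frame'][y0:y1,x0:x1].max(axis=2),None,fx=f,fy=f,interpolation=cv2.INTER_CUBIC)
    m=(g<100).astype(np.uint8)
    n,l,st,ce=cv2.connectedComponentsWithStats(m)
    out=[]
    for i in range(1,n):
        if st[i,4]>15*f*f:
            out.append(((ce[i]+.5)/f-.5+[x0,y0],st[i,4]/f/f,st[i,2:4]/f))
    return out
for nm,c,b in(('top',t,(190,180,275,248)),('scene',s,(285,200,362,250))):
    for ce,a,wh in blobs(c,*b): print(nm,ce.round(1),a,wh,onplane(c,*ce,.032).round(4))
A=cv2.resize(t['frame'][155:265,315:415],None,fx=4,fy=5.4,interpolation=cv2.INTER_CUBIC)[:590]
B=cv2.resize(s['frame'][180:265,150:250],None,fx=4,fy=4,interpolation=cv2.INTER_CUBIC)
A=cv2.resize(t['frame'][155:265,315:415],None,fx=4,fy=4,interpolation=cv2.INTER_CUBIC)
im=np.zeros((440,800,3),np.uint8); im[:440,:400]=A; im[:340,400:]=B
cv2.imwrite('pics/m.png',im[:,:,::-1])
E
```

```text
top [238.9 201.2] 88.5 [10.5  10.75] [0.5994 0.1528 0.032 ]
top [216.2 205.7] 90.25 [10.75 11.  ] [0.5881 0.2138 0.032 ]
top [254.8 222.5] 119.625 [17.25 13.  ] [0.5411 0.1102 0.032 ]
top [232. 227.] 123.5 [17.25  8.  ] [0.5301 0.1707 0.032 ]
top [208.7 231.2] 89.875 [10.5 11. ] [0.5195 0.2326 0.032 ]
scene [343.2 209.1] 79.125 [ 9.5 10. ] [0.521  0.2357 0.032 ]
scene [322.1 212.7] 110.3125 [15.5  7.5] [0.535  0.1743 0.032 ]
scene [301.  215.5] 108.375 [16.   11.25] [0.5464 0.1133 0.032 ]
scene [337.3 229.4] 84.8125 [10. 11.] [0.5897 0.2167 0.032 ]
scene [315.9 232.4] 84.0625 [ 9.75 11.  ] [0.6012 0.1558 0.032 ]
scene [327.2 243.7] 182.0625 [62.5 11.5] [0.6368 0.1871 0.032 ]
```

View pics/m.png

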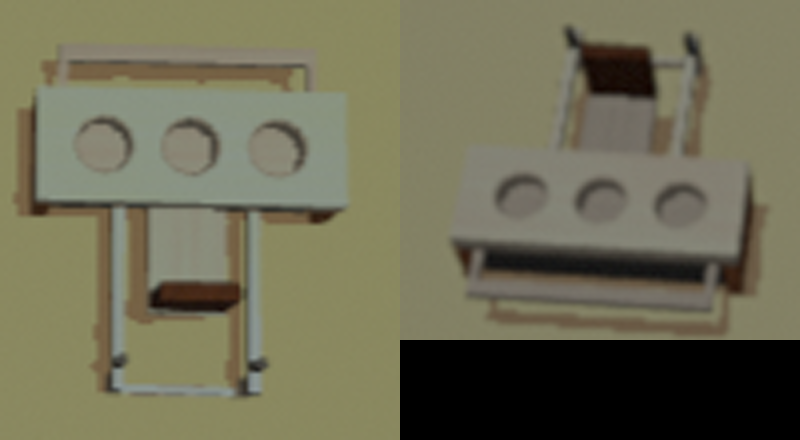

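The crop shows the loader nearly square to the world. In the mosaic's top view the plate corners are near (37,88), (347,93), (345,208) and (36,205), with well rims near (104,145), (190,146) and (278,148). I'll compute the loader pose, then look from the wrist.

```bash
cat >> h.py <<'E'
def Q(phi):  # tool down, jaw line at world angle phi
    a=(phi+np.pi/2)/2
    return [np.cos(a),np.sin(a),0,0]
def wray(c,u,v):
    K=np.array(c['intrinsics']);V=np.array(c['view'])
    x=(u-K[0,2])/K[0,0];y=(v-K[1,2])/K[1,1];r=np.hypot(x,y)+1e-12
    d=np.array([x/r*np.sin(r),y/r*np.sin(r),np.cos(r)]);R=V[:3,:3]
    return -R.T@V[:3,3],R.T@d
def wplane(c,u,v,z):
    o,d=wray(c,u,v); return o+d*(z-o[2])/d[2]
E
python3 - <<'E'
from h import *
t=shot('top'); s=shot('scene')
T=lambda x,y:(315+(x+.5)/4-.5,155+(y+.5)/4-.5)
S=lambda x,y:(150+(x-400+.5)/4-.5,180+(y+.5)/4-.5)
for n,p in zip(['cFL','cFR','cNR','cNL','w','w','w'],[(37,88),(347,93),(345,208),(36,205),(104,145),(190,146),(278,148)]): print(n,onplane(t,*T(*p),.06).round(4))
for p in [(467,147),(748,164),(741,260),(452,241),(522,196),(601,200),(681,205)]: print('S',onplane(s,*S(*p),.06).round(4))
print('tab',onplane(t,*T(198,282),.098),onplane(t,*T(203,296),.098), onplane(s,*S(617,47),.098))
print(bot.tcp_to_tips)
for xy in [(.6,.154),(.52,.234),(.62,-.13),(.5,-.13)]:
  for phi in (0,np.pi):
    print(xy,phi,kinematics.solve_ik([*xy,.15],Q(phi)))
E
```

```text
cFL [ 0.6559 -0.0739  0.06  ]
cFR [ 0.649  -0.2749  0.06  ]
cNR [ 0.5729 -0.269   0.06  ]
cNL [ 0.5779 -0.0711  0.06  ]
w [ 0.6169 -0.1163  0.06  ]
w [ 0.6153 -0.1718  0.06  ]
w [ 0.6131 -0.2284  0.06  ]
S [ 0.5768 -0.2678  0.06  ]
S [ 0.5854 -0.0681  0.06  ]
S [ 0.662  -0.0676  0.06  ]
S [ 0.6527 -0.2676  0.06  ]
S [ 0.6157 -0.2238  0.06  ]
S [ 0.6174 -0.1684  0.06  ]
S [ 0.6198 -0.1123  0.06  ]
tab [ 0.52105861 -0.1664741   0.098     ] [ 0.51233485 -0.16913969  0.098     ] [ 0.51441007 -0.16321681  0.098     ]
0.017
(0.6, 0.154) 0 [ 2.48821751e-01  4.22847909e-01  1.71242941e+00 -4.44089210e-16
  1.00631533e+00  2.48821751e-01]
(0.6, 0.154) 3.141592653589793 [ 2.48821751e-01  4.22847909e-01  1.71242941e+00 -4.44089210e-16
  1.00631533e+00 -2.89277090e+00]
(0.52, 0.234) 0 [ 4.20223380e-01  3.53273523e-01  1.82134907e+00 -4.44089210e-16
  9.66970061e-01  4.20223380e-01]
(0.52, 0.234) 3.141592653589793 [ 4.20223380e-01  3.53273523e-01  1.82134907e+00 -4.44089210e-16
  9.66970061e-01 -2.72136927e+00]
(0.62, -0.13) 0 [-2.09051084e-01  4.42701697e-01  1.68039138e+00 -4.44089210e-16
  1.01849957e+00 -2.09051084e-01]
(0.62, -0.13) 3.141592653589793 [-2.09051084e-01  4.42701697e-01  1.68039138e+00 -4.44089210e-16
  1.01849957e+00  2.93254157e+00]
(0.5, -0.13) 0 [-2.57271530e-01  2.76774287e-01  1.93447264e+00 -4.44089210e-16
  9.30345730e-01 -2.57271530e-01]
(0.5, -0.13) 3.141592653589793 [-2.57271530e-01  2.76774287e-01  1.93447264e+00 -4.44089210e-16
  9.30345730e-01  2.88432112e+00]
```

```bash
python3 - <<'E'
from h import *
bot.reach([.60,-.17,.24],Q(-.033)); a=shot('wrist')
bot.reach([.57,.185,.22],Q(.18)); b=shot('wrist')
np.save('wa.npy',a,allow_pickle=True);np.save('wb.npy',b,allow_pickle=True)
print(a['intrinsics'],ray(a,280,210),get_obs()['time_s'])
im=np.vstack([a['frame'],b['frame']]); im=np.hstack([a['frame'],b['frame']])
cv2.imwrite('pics/w.png',cv2.resize(im,(800,300),interpolation=cv2.INTER_AREA)[:,:,::-1])
E
```

```text
[[325.1922621    0.         282.76822777]
 [  0.         325.1922621  213.4383292 ]
 [  0.           0.           1.        ]] (array([ 0.6024863 , -0.09878695,  0.38798861]), array([-0.01805189, -0.27364468, -0.96175723])) 3.6583
```

View pics/w.png

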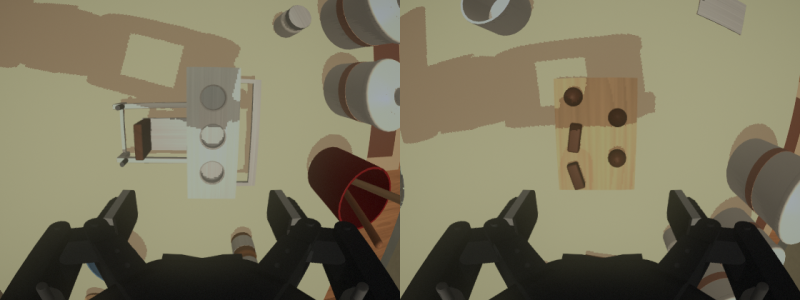

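The wrist views show wells near (298,136), (298,190) and (297,240) in full pixels, and truffles near (242,136), (305,164) and (304,220).

```bash
python3 - <<'E'
from h import *
a=np.load('wa.npy',allow_pickle=True).item();b=np.load('wb.npy',allow_pickle=True).item()
g=b['frame'].max(axis=2)[100:270,215:340]
n,l,st,ce=cv2.connectedComponentsWithStats((g<80).astype(np.uint8))
for i in range(1,n):
    if st[i,4]>100: print(ce[i]+[215,100],st[i],wplane(b,*(ce[i]+[215,100]),.032).round(4))
# wells: ellipse of edges
A=a['frame'][85:285,215:370]
big=cv2.resize(A,None,fx=4,fy=4,interpolation=cv2.INTER_CUBIC)[:,:,::-1]
o=np.ascontiguousarray(big[:600])
big2=np.hstack([big,]); cv2.imwrite('pics/wl.png',cv2.resize(big,(465,600)))
print([ (wplane(a,u,v,.06)).round(4) for u,v in [(298,136),(298,190),(297,240)]])
yaw=-.034; O=np.array([.5865,-.169])
E
```

```text
[242.20408163 135.24285714] [ 14  22  27  27 490] [0.5196 0.2322 0.032 ]
[304.11068702 164.34732824] [ 77  52  26  26 524] [0.588  0.2134 0.032 ]
[246.40686275 182.10294118] [ 22  72  18  40 204] [0.5317 0.1841 0.032 ]
[303.4622871  220.47445255] [ 77 109  24  25 411] [0.5992 0.1532 0.032 ]
[248.36423841 238.98675497] [ 19 127  25  35 151] [0.5433 0.1211 0.032 ]
[array([ 0.6171, -0.1157,  0.06  ]), array([ 0.6157, -0.1713,  0.06  ]), array([ 0.6135, -0.2264,  0.06  ])]
```

View pics/wl.png

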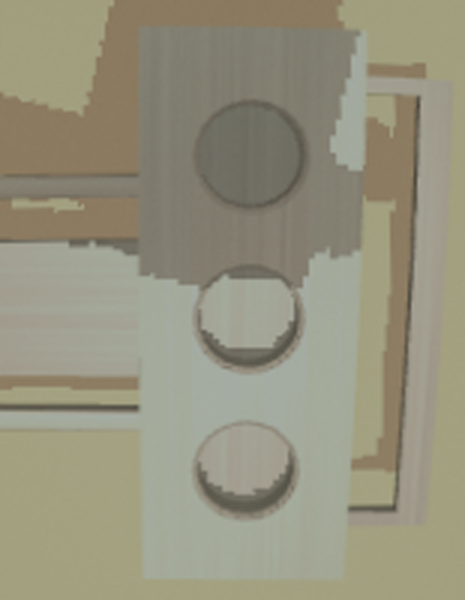

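```bash
cat >> h.py <<'E'
TR=[(.5994,.1530),(.5881,.2136),(.5196,.2325)]
WE=[(.6171,-.1164),(.6154,-.1720),(.6133,-.2281)]
def pick(p):
    hand.move_gripper(.056,25)
    bot.reach([*p,.11],Q(.18)); bot.servo_line([*p,.039],velocity=.1)
    hand.move_gripper(.0,25); bot.servo_line([*p,.13],velocity=.2)
    o=get_obs(); print('grip',o['gripper_width'],o['grip_force'],o['time_s'])
def place(w):
    bot.reach([*w,.125],Q(-.034)); bot.servo_line([*w,.080],velocity=.1)
    bot.dwell(.2); hand.move_gripper(.045); bot.dwell(.2)
    bot.servo_line([*w,.15],velocity=.2); print(get_obs()['time_s'])
E
python3 - <<'E'
from h import *
pick(TR[0]); 
if get_obs()['gripper_width']>.02:
    place(WE[2])
    bot.reach([.60,-.17,.24],Q(-.033)); a=shot('wrist')
    cv2.imwrite('pics/p1.png',a['frame'][85:285,215:370,::-1].repeat(2,0).repeat(2,1))
E
```

```text
grip 8.588607400597544e-05 0.0 6.6417
```

```bash
python3 - <<'E'
from h import *
bot.reach([.57,.185,.22],Q(.18)); a=shot('wrist','miss.png')
g=a['frame'].max(axis=2)[100:270,215:340]
n,l,st,ce=cv2.connectedComponentsWithStats((g<80).astype(np.uint8))
for i in range(1,n):
    if st[i,4]>100: print(ce[i]+[215,100],st[i],wplane(a,*(ce[i]+[215,100]),.032).round(4))
o=get_obs();print(o['position'],o['orientation'],Q(.18))
E
```

```text
[243.49753695 136.89901478] [ 16  24  25  26 406] [0.52   0.2319 0.032 ]
[305.03288201 165.77562863] [ 78  53  25  26 517] [0.5879 0.2135 0.032 ]
[246.76470588 178.80147059] [ 24  74  16  19 136] [0.5304 0.189  0.032 ]
[303.98596491 220.59649123] [ 78 110  24  25 285] [0.5985 0.1546 0.032 ]
[249.48305085 240.62711864] [ 20 128  25  35 118] [0.5438 0.1208 0.032 ]
[282.53982301 262.53097345] [ 64 156   9  14 113] [0.5847 0.1012 0.032 ]
[0.56913407 0.18475813 0.2183959 ] [ 6.40558019e-01  7.67908810e-01 -1.06794232e-03 -5.85914318e-04] [np.float64(0.6406911996329339), np.float64(0.7677986628751785), 0, 0]
```

View pics/miss.png

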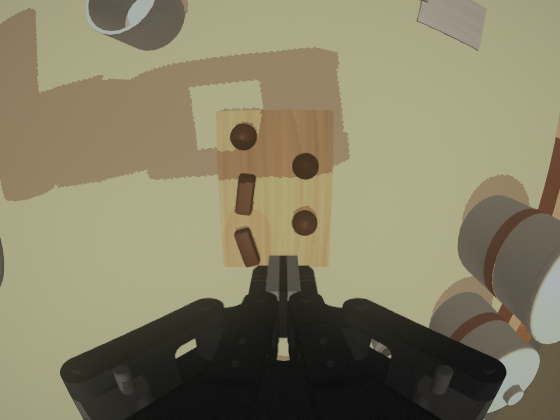

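The miss left the ball in its dimple, at (304,221) px or about (0.599,0.153). The pads probably swung back at that opening and gripped too high. I'll feel for the board with the fingertips to set the grip height.

```bash
python3 - <<'E'
from h import *
p=(.599,.1533)
hand.move_gripper(.044,25)
bot.reach([*p,.07],Q(.18)); bot.servo_line([*p,.040],velocity=.08); bot.dwell(.2)
f0=get_obs()['wrist_force'][2]
for z in np.arange(.038,.0239,-.002):
    bot.servo_line([*p,z],velocity=.04); o=get_obs(); print(z,o['position'].round(4),(o['wrist_force'][2]-f0).round(2))
    if o['wrist_force'][2]-f0>4: break
bot.servo_line([*p,z+.004],velocity=.04)
hand.move_gripper(.0,25);o=get_obs(); print(o['gripper_width'],o['grip_force'],o['wrist_force'],o['time_s'])
bot.servo_line([*p,.13],velocity=.2);o=get_obs();print(o['gripper_width'],o['grip_force'],o['time_s'])
E
```

```text
0.038 [0.599  0.1533 0.038 ] -0.06
0.036 [0.5988 0.1533 0.0358] -0.61
0.033999999999999996 [0.5989 0.1533 0.0338] 0.21
0.031999999999999994 [0.5989 0.1533 0.0318] -0.15
0.029999999999999992 [0.5989 0.1533 0.0298] 0.2
0.02799999999999999 [0.5989 0.1533 0.0278] -1.18
0.02599999999999999 [0.5989 0.1533 0.0258] -0.34
0.023999999999999987 [0.5989 0.1533 0.0238] -0.52
0.024669363565221914 24.367847442626953 [-0.01136273 -0.72275655  4.30541201] 11.625
0.02452413144287723 24.295099675655365 12.2833
```

```bash
sed -i 's/\.080\],velocity=.1/.073],velocity=.1/; s/\.039\],velocity=.1/.028],velocity=.1/; s/hand.move_gripper(.056,25)/hand.move_gripper(.050,25)/' h.py
python3 - <<'E'
from h import *
w=WE[2]
bot.reach([*w,.14],Q(-.034)); bot.servo_line([*w,.073],velocity=.08); bot.dwell(.2)
o=get_obs(); print(o['position'],o['wrist_force'],o['gripper_width'])
hand.move_gripper(.045); bot.dwell(.3); bot.servo_line([*w,.15],velocity=.2)
bot.reach([.60,-.17,.22],Q(-.033)); a=shot('wrist'); print(get_obs()['time_s'])
cv2.imwrite('pics/p1.png',a['frame'][85:285,215:370,::-1].repeat(2,0).repeat(2,1))
E
```

```text
[ 0.61365725 -0.22825701  0.07363126] [-0.55080773  1.17679566 -0.58423903] 0.024584029872963507
16.5667
```

View pics/p1.png

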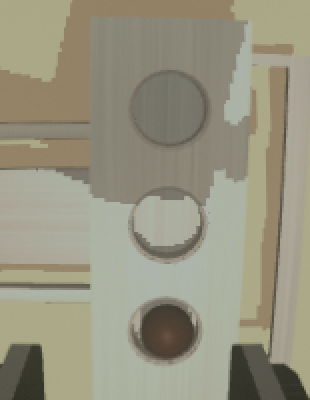

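The first truffle sits in well_2 of my list (crop pixel (167,332)). I'll do the other two the same way.

```bash
python3 - <<'E'
from h import *
for p,w in ((TR[1],WE[1]),(TR[2],WE[0])):
    pick(p)
    if get_obs()['gripper_width']<.02: break
    place(w)
else:
    bot.reach([.60,-.17,.22],Q(-.033)); a=shot('wrist'); print(get_obs()['time_s'])
    cv2.imwrite('pics/p2.png',a['frame'][85:285,145:370,::-1].repeat(2,0).repeat(2,1))
E
```

```text
grip 0.024008739395363615 24.00950789451599 20.2583
23.6333
grip 0.024178650179845707 24.02946710586548 27.3833
30.675
31.175
```

View pics/p2.png

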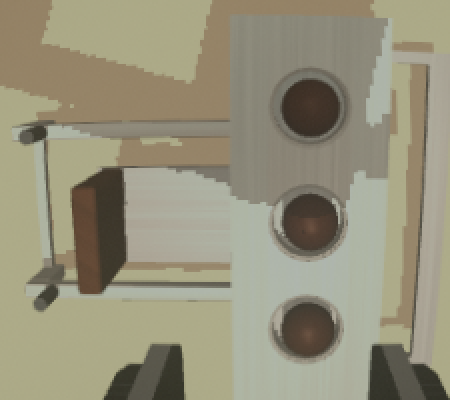

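All three truffles sit in their wells and the tab is shut, around (98,235) in the crop. Next I'll grip the tab and pull it 40 mm.

```bash
python3 - <<'E'
from h import *
y=-.034; ex=np.array([np.cos(y),np.sin(y)]); O=np.array(WE[1])*.5+.25*(np.array(WE[0])+np.array(WE[2]))-.03*ex
P=lambda d,z:[*(O-ex*d),z]
hand.move_gripper(.040,60)
bot.reach(P(.070,.14),Q(y)); bot.servo_line(P(.070,.080),velocity=.08)
print(get_obs()['wrist_force'])
hand.move_gripper(.0,60); o=get_obs(); print(o['gripper_width'],o['grip_force'],o['wrist_force'],o['position'])
bot.servo_line(P(.110,.080),velocity=.03); bot.dwell(1.0)
o=get_obs(); print(o['gripper_width'],o['grip_force'],o['wrist_force'],o['position'],P(.11,.08),o['time_s'])
t=shot('top');s=shot('scene');w=shot('wrist')
im=np.zeros((600,800,3),np.uint8)
R=lambda c,x0,y0,x1,y1,W,H:cv2.resize(c['frame'][y0:y1,x0:x1],(W,H),interpolation=cv2.INTER_CUBIC)
im[:400,:400]=R(t,315,160,415,260,400,400); im[:400,400:]=R(s,150,165,250,265,400,400)
im[400:,:267]=R(w,0,0,560,420,267,200)
cv2.imwrite('pics/pull.png',im[:,:,::-1])
E
```

```text
[-0.40045482 -0.2533799   0.44306517]
0.01008062371202954 58.94832909107208 [-3.41696379  0.32690183  6.50349204] [ 0.51510831 -0.16883392  0.08071097]
0.010193435226116836 58.70657444000244 [8.73751762 4.32576995 1.09703475] [ 0.47748188 -0.16733017  0.08071154] [np.float64(0.47538091220500694), np.float64(-0.1673659170403268), 0.08] 35.6917
```

View pics/pull.png

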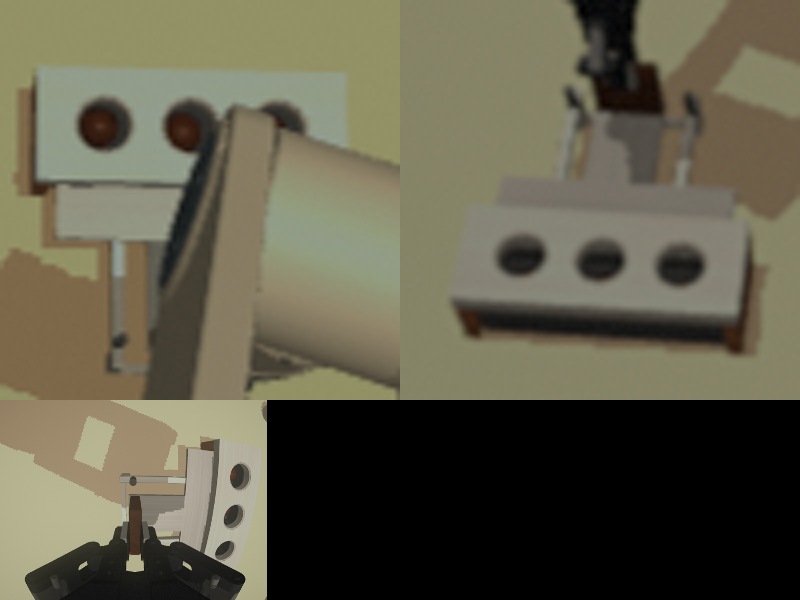

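The truffles have dropped through the slot, and the tab is about 2 mm short of the pins because of arm compliance. I'll nudge it and check in the wrist view.

```bash
python3 - <<'E'
from h import *
bot.servo_line([.4732,-.1673,.080],velocity=.01); bot.dwell(.6)
o=get_obs(); print(o['position'],o['wrist_force'],o['grip_force'],np.abs(o['joint_vel']).max(),o['time_s'])
w=shot('wrist'); np.save('wc.npy',w,allow_pickle=True)
cv2.imwrite('pics/fin.png',cv2.resize(w['frame'][140:320,220:400],(720,600))[:,:,::-1])
E
```

```text
[ 0.47540102 -0.16726254  0.08073123] [8.47582681 5.08230451 1.39471803] 58.700693249702454 0.0029025069307411864 36.8083
```

View pics/fin.png

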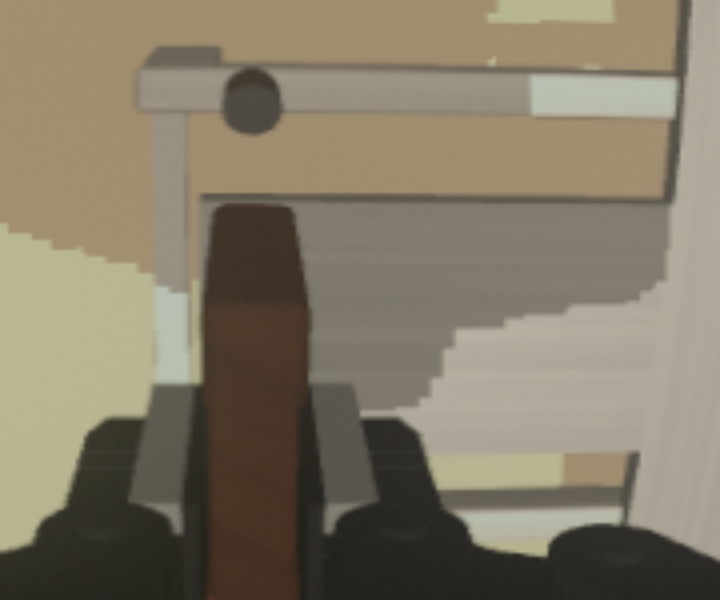

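The pin top is at (252,115) and the tab's top-edge middle at (256,303) in the crop, so they look in line. I'll confirm numerically and then hand in.

```bash
python3 - <<'E'
from h import *
w=np.load('wc.npy',allow_pickle=True).item()
f=lambda x,y,z:wplane(w,220+x/4,140+y*.3,z)
a=f(252,115,.061);b=f(256,303,.098); ex=np.array([np.cos(.034),-np.sin(.034)])
d=(b-a)[:2]@ex; print(a,b,d)
if abs(d)<.0035: print(hand_in(), get_obs()['time_s'])
E
```

```text
[ 0.47739414 -0.12359717  0.061     ] [ 0.47701146 -0.14159932  0.098     ] 0.0002294974474287496
the job is handed in; nothing more can be done
the job is handed in; nothing more can be done
```

The job is handed in: all three truffles were seen resting in the wells, then dropped through when I pulled the slide. The gripper is still holding the tab, which measured about 0.2 mm from the line of the pins. I did not see the truffles directly in the cups or re-measure the bars and bystanders.

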